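Chuck the felt wheel in the polishing spindle

ROBOT

A 7-joint arm with a two-finger parallel gripper is mounted at the origin on the work surface. World frame = base frame: x ahead of the robot, y to its left, z up, the work surface at z = 0. Lengths are in m, angles in rad, forces in N, time in s.
With the tool pointing down it reaches from about 0.4 to 0.85 m from the base axis. Payload 4.5 kg.
Tool frame: the origin (TCP) lies on the centre line of the jaws, within the pads' length; the fingertips stand 11 mm ahead of it and the grasp point (between the pads) lies 8 mm behind it; z points along the fingers, y is the direction in which the jaws open and shut (so a half turn about z gives the same grasp; the last joint's range is limited). The gripper opens to 88 mm and grips with 3 to 60 N. Pads are 18 mm wide; open, the fingers measure 123 mm over their backs; the gripper's body (75 mm by 187 mm) begins 45 mm behind the grasp point.
Start: joints at [-1.303, 0.689, -0.195, 1.565, 0.157, 0.902, -0.215], TCP at [0.145, 0.608, 0.25] pointing down, gripper open.
Joint ranges: [-3.01, 3.01], [-0.46, 2.08], [-1.47, 1.51], [0.13, 2.56], [-1, 4.14], [0.04, 2.09], [-2.66, 2.66]. Speed limits (rad/s): [2.57, 2.57, 3.14, 3.14, 3.14, 3.14, 3.14].

INTERFACE

Orientations are given as a unit quaternion [x, y, z, w].
In Python, from plant import r, snapshot gives the robot as it stands.
- The arm moves only by the tool drive_tool, never from a script. Its argument "commands" is a list of rows, each an object of numbers: "wx", "wy", "wz": the turn, a rotation vector about the tool's x, y, z in rad; "dx", "dy", "dz": the shift along the tool's x, y, z in m; "claw": the opening, from 0 (shut) to 1 (fully open). A call has 1 to 12 rows; each row shifts and turns the commanded pose from where the row before left it, along the tool's axes as they then stand; what a row does not reach is not made up. A row lasts 1/10 s, in which the tool goes at most 50 mm and 8.59 degrees, less where a joint would pass 70% of its speed; a pose out of reach is approached as far as the arm can. A call is refused whole if a number of a shift passes 0.05 or a number of a turn 0.15, either way. A call with a gripper value outside its range is refused whole. The fingers move at their own pace and stop on an object; "grip_force" is the grip in N (left out, the last holds). Time passes only in rows, so rows that do not move let the fingers close. It gives the time, the measured TCP pose, the force and the opening at its end, in the units of the state.
- r.get_state(): the state, without advancing time (a new reading comes with each control period).
- snapshot(name): name is "scene" or "top" or "wrist"; returns a dict with "color" (400x640x3 uint8, red, green, blue), "fx", "fy", "cx", "cy" (pixels), "world_to_cam" (4x4, takes a point from world to camera coordinates); the wrist camera has in their place "T_tool_cam" (4x4, takes a point from camera to tool coordinates, whose origin is the TCP and whose axes are the flange's). Camera axes: x right, y up, looking along -z (the intrinsics and any distortion apply to the point x, -y, -z); pixel columns grow to the right and rows downward; lengths in m; the calibration is good to about 2 mm. A picture is of the moment at which its call begins: read the wrist's pose just before it. There is no depth.
- r.finish_job(): hands the job in, once; it reports no verdict.
The state is a dict: "clock": time; "q": joint angles; "qd": joint speeds; "joint_torque": joint torques, N m; "tool_pos": TCP position; "eef_rot": TCP orientation; "contact_force": force on the tool from outside, world axes, zero at the start; "moment": the same for the moment, N m; "opening": opening from 0.0 (shut) to 1.0 (fully open).
Only numpy, scipy, OpenCV 4.12 (cv2) and the standard library are available. Lean on these libraries where they do the work, as an engineer would, in place of code of your own. Each camera call takes 0.05 s, during which the arm holds its last target. There are 200 camera calls.

TASK

Fit the mandrel with the flat felt wheel into the chuck of the upright polishing spindle: stand its shank between the three jaws, all the way down, then turn the chuck's knurled sleeve clockwise (seen from above) until all three jaws grip the shank firmly and hold it straight up. The chuck may have been left anywhere between open and shut; if the jaws are too close together for the shank, turn the sleeve back first. Leave the other two mandrels standing in their block.

Things in the scene. Friction and masses are not known exactly. Their poses are not given: they have to be found in the camera images.
- wheel_mandrel: Polishing mandrel to be fitted: steel shank 8 mm in diameter and 40 mm long, chamfered foot, and on top a flat felt wheel 28 mm in diameter, 14 mm thick (40 g). Origin: centre of the shank's foot; z runs up the shank, the wheel spanning z = 40 to 54 mm. At the start it stands in one of the block's holes, foot 13 mm above the bench, with a little play.
- bullet_mandrel: Another mandrel, to be left alone: the same shank, with a pointed bullet-shaped felt 20 mm wide and 24 mm long. Origin at the shank's foot, z up.
- bud_mandrel: Another mandrel, to be left alone: the same shank, with a bud-shaped felt 20 mm wide and 21 mm long. Origin at the shank's foot, z up.
- block: Fixed wooden block, 50 x 190 x 35 mm (x, y, z), origin at the centre of its underside. Three blind holes, 22 mm deep, in a row along its y axis at y = -60, 0 and 60 mm hold the three mandrels in any order.
- chuck_floor (a point): Floor of the chuck's bore, on the upright axis, 72 mm above the bench: where the shank's foot must stand. The spindle is a grey housing 120 mm square, 48 mm high (rubber foot 130 mm square), the chuck on its top. The bore is 15 mm wide; the jaws' tops are 30 mm above this floor, a seated wheel's underside 10 mm above the jaws.
- sleeve_grip (a point): Point on the chuck's axis, 82 mm above the bench, at a good height to grip the sleeve. The sleeve is a knurled steel ring, 46 mm in diameter, reaching from 58 to 92 mm above the bench; the jaws stand 10 mm out of its top (to 102 mm).
- sleeve (a joint): Angle of the chuck sleeve, 0 to 2.0 rad: grows clockwise seen from above, closing the jaws. It is stiff (0.3 N m) and stays where it is left. The jaw faces are 7.5 mm from the axis at 0 and all move in together, 2.6 mm per rad: they touch the centred shank at about 1.35 and tighten on it with every tenth of a radian beyond.
- jaw_a: Steel jaw of the chuck, 9 x 8 x 24 mm, its faces upright. Origin on the chuck's axis at the foot of the jaw (while the sleeve is at 0); its x axis points outward.
- jaw_b: Second jaw, 120 degrees from jaw_a, coupled to it.
- jaw_c: Third jaw, 240 degrees from jaw_a, coupled to it.
Things that resemble listed ones, but are neither listed nor needed, are in the scene too. What is shaped like the wheel_mandrel but green or turquoise is not meant.

How it is judged:
On the way, in this order (a step that is already met when the one before it is completed fails the run):
1. the wheel mandrel stands in the chuck, its foot on the bore's floor (horizontal distance between wheel_mandrel and chuck_floor below 0.006 m and z of wheel_mandrel in the frame of chuck_floor between -0.004 and 0.004 m), for 0.2 s.
2. all three jaws grip its shank (all of step 1 and contact force between each of jaw_a, jaw_b, jaw_c and wheel_mandrel above 4 N), for 0.2 s.
At the end, for the whole second after the job is handed in: The wheel mandrel stands still in the chuck, foot within 4 mm of the bore floor and 6 mm of the axis, upright within 0.08 rad, each jaw pressing on it with over 4 N; the other two stand in the block, foot under 18 mm high, moved under 20 mm, tilted under 0.2 rad (all of step 2 and angle between wheel_mandrel's own z axis and vertical below 0.08 rad and linear speed of wheel_mandrel below 0.02 m/s and z of each of bullet_mandrel, bud_mandrel in the frame of block below 0.018 m and angle between each of bullet_mandrel, bud_mandrel's own z axis and vertical below 0.2 rad and distance of each of bullet_mandrel, bud_mandrel from where it was at the start of the episode below 0.02 m); the robot touches nothing.
It fails at once if another mandrel was pulled out of the block (z of any of bullet_mandrel, bud_mandrel in the frame of block above 0.036 m).
It also fails if it takes over 67 s, if anything falls off the work surface, if the arm or the gripper's body presses on something with over 40 N, if the wrist force passes 120 N, or if a joint passes its speed limit or range.

## Working session

There is one attempt and no reset: what is moved stays moved. The work goes in short steps, Python scripts to look and compute and a tool call to move; the robot and the scene stay as the last step left them, time stands still between calls to the robot, and variables do not carry over. Pictures are saved under pics/ and viewed, on a budget of 10 in all, crops included, one or two more only if the job needs it, and the job is handed in when it is done.

Besides the shell and the picture viewer there is one more tool, called after "Request:" as name([rows], argument=value, ...), one row to a line, values as JSON. drive_tool: Moves the arm, as the interface text tells. Its arguments: {"type":"object","properties":{"commands":{"type":"array","items":{"type":"object","properties":{"wx":{"type":"number"},"wy":{"type":"number"},"wz":{"type":"number"},"dx":{"type":"number"},"dy":{"type":"number"},"dz":{"type":"number"},"claw":{"type":"number"}}}},"grip_force":{"type":"number"}},"required":["commands"]}

```bash
ls; mkdir -p pics; cat > h.py <<'E'
import numpy as np,cv2
from plant import r,snapshot
from scipy.spatial.transform import Rotation as R
def save(s,n,box=None,sc=1):
    im=s["color"][:,:,::-1]
    if box: im=im[box[1]:box[3],box[0]:box[2]]
    cv2.imwrite(n,cv2.resize(im,None,fx=sc,fy=sc,interpolation=cv2.INTER_CUBIC))
def ray(s,u,v,z):
    W=np.linalg.inv(np.array(s["world_to_cam"]))
    d=W[:3,:3]@np.array([(u-s["cx"])/s["fx"],-(v-s["cy"])/s["fy"],-1]);o=W[:3,3]
    return o+d*(z-o[2])/d[2]
def wrist():
    st=r.get_state();s=snapshot("wrist")
    T=np.eye(4);T[:3,:3]=R.from_quat(st["eef_rot"]).as_matrix();T[:3,3]=st["tool_pos"]
    s["world_to_cam"]=np.linalg.inv(T@np.array(s["T_tool_cam"]));return s
E
python3 - <<'E'
from h import *
import pickle
st=r.get_state();print(st)
t=snapshot("top");s=snapshot("scene");pickle.dump((t,s),open('s0.pkl','wb'))
print({k:v for k,v in t.items() if k!="color"},s.keys())
im=np.vstack([t["color"],s["color"]])[:,:,::-1]
cv2.imwrite('pics/a.png',cv2.resize(t["color"][:,:,::-1],(800,500)));cv2.imwrite('pics/b.png',cv2.resize(s["color"][:,:,::-1],(800,500)))
E
```

```text
pics
{'clock': 0.0, 'q': array([-1.30317692,  0.68998585, -0.19451728,  1.56633868,  0.15733778,
        0.90251397, -0.21508922]), 'qd': array([-2.57979272e-04,  4.36089842e-04,  1.61719023e-03, -1.49517984e-04,
       -1.65692486e-03, -1.01873061e-03,  3.70304001e-05]), 'joint_torque': array([-7.86244509e-04, -5.27566731e+01, -1.26719546e+00, -1.53433156e+01,
       -5.26569388e-02,  6.45790278e-03,  1.75086702e-04]), 'tool_pos': array([0.14472198, 0.60738188, 0.24891038]), 'eef_rot': array([ 1.16583672e-01,  9.93180443e-01, -9.24506089e-04, -2.63343869e-05]), 'contact_force': array([0.0043835 , 0.51557752, 0.63774108]), 'moment': array([-0.03474711,  0.03203997,  0.02585686]), 'opening': 1.0009247033396926}
{'fx': 368.06173795617116, 'fy': 368.06173795617116, 'cx': 323.1402331267795, 'cy': 196.78467258866138, 'world_to_cam': array([[ 2.27575348e-03, -9.99807503e-01, -1.94878943e-02,
         9.45767365e-02],
       [ 9.88719787e-01, -6.68857685e-04,  1.49775619e-01,
        -5.60482541e-01],
       [-1.49759822e-01, -1.96089190e-02,  9.88527939e-01,
        -6.41625374e-01],
       [ 0.00000000e+00,  0.00000000e+00,  0.00000000e+00,
         1.00000000e+00]])} dict_keys(['color', 'fx', 'fy', 'cx', 'cy', 'world_to_cam'])
```

View pics/a.png

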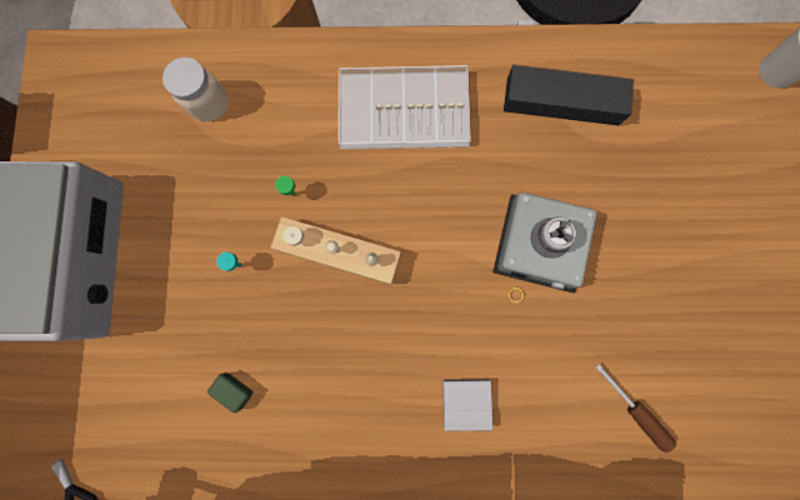

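View pics/b.png

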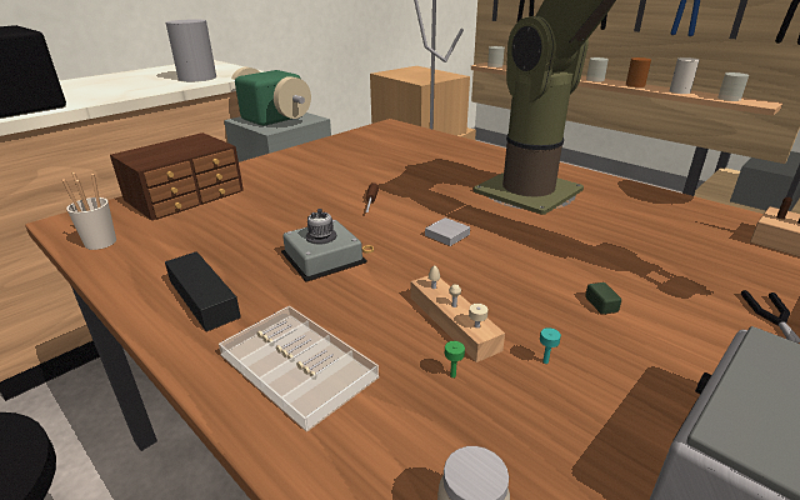

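```bash
python3 - <<'E'
from h import *
import pickle
t,s=pickle.load(open('s0.pkl','rb'))
k=.8
for n,u,v,z in [("wheel",292,235,.067),("bud",333,246,.056),("bullet",372,259,.06),("chuck",560,234,.1),("green",285,185,.054),("turq",227,261,.054),("boxR",122,183,.15),("boxR",110,338,.15)]:
    print(n,ray(t,u*k,v*k,z))
save(t,'pics/c.png',(395,140,495,240),6)
print(len([0]),np.linalg.inv(t["world_to_cam"])[:3,3])
E
```

```text
wheel [0.57298401 0.25670342 0.067     ]
bud [0.55849993 0.19866804 0.056     ]
bullet [0.53882849 0.14085942 0.06      ]
chuck [ 0.56812392 -0.11830582  0.1       ]
green [0.65154049 0.27372464 0.054     ]
turq [0.53663145 0.35460592 0.054     ]
boxR [0.6270161  0.45853124 0.15      ]
boxR [0.42983739 0.45472028 0.15      ]
1 [0.45785524 0.08160207 0.72005433]
```

View pics/c.png

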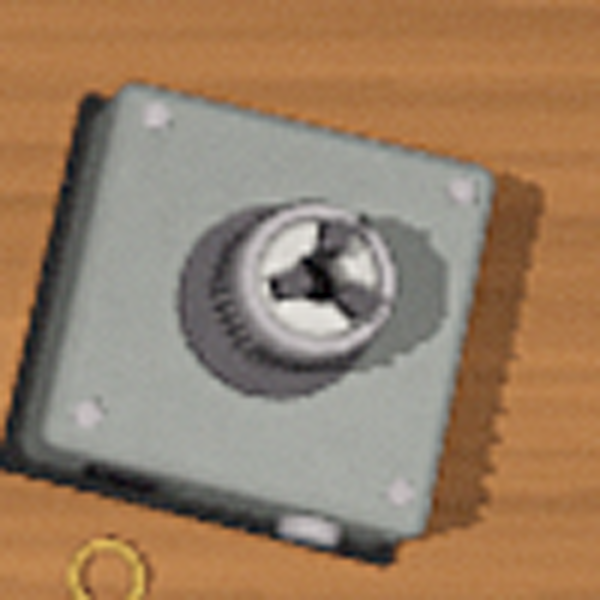

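```bash
cat >> h.py <<'E'
def to(x,y,z,yaw=None):
    "tool-frame shift and wz to reach world pose; yaw=angle of tool y (deg, mod 180)"
    st=r.get_state();M=R.from_quat(st["eef_rot"]).as_matrix();p=st["tool_pos"]
    d=M.T@(np.array([x,y,z])-p);yw=np.degrees(np.arctan2(M[1,1],M[0,1]))
    print("pos",p.round(4),"yawY",yw.round(2),"z",M[:,2].round(4),"q",st["q"].round(2),"t",st["clock"].round(2),"F",st["contact_force"].round(1))
    print("shift",d.round(4))
    if yaw is not None:
        a=(yw-yaw+90)%180-90; print("wz",np.radians(a).round(3))
E
python3 -c "
from h import *
print(snapshot('wrist')['T_tool_cam'].round(3)); to(.40,.10,.25)"
```

```text
[[-0.     0.96   0.279  0.07 ]
 [ 1.     0.    -0.001 -0.002]
 [-0.001  0.279 -0.96  -0.135]
 [ 0.     0.     0.     1.   ]]Traceback (most recent call last):
  File "<string>", line 3, in <module>
    print(snapshot('wrist')['T_tool_cam'].round(3)); to(.40,.10,.25)
                                                     ~~^^^^^^^^^^^^^
  File "h.py", line 20, in to
    print("pos",p.round(4),"yawY",yw.round(2),"z",M[:,2].round(4),"q",st["q"].round(2),"t",st["clock"].round(2),"F",st["contact_force"].round(1))
                                                                                           ^^^^^^^^^^^^^^^^^
AttributeError: 'float' object has no attribute 'round'
```

Request:
drive_tool([
  {"dx": -0.031, "dy": -0.036},
  {"dx": -0.031, "dy": -0.036},
  {"dx": -0.031, "dy": -0.036},
  {"dx": -0.031, "dy": -0.036},
  {"dx": -0.031, "dy": -0.036},
  {"dx": -0.031, "dy": -0.036},
  {"dx": -0.031, "dy": -0.036},
  {"dx": -0.031, "dy": -0.036},
  {"dx": -0.031, "dy": -0.036},
  {"dx": -0.031, "dy": -0.036},
  {"dx": -0.031, "dy": -0.036},
  {"dx": -0.031, "dy": -0.036},
])

```text
validation failed for argument at $.co...
```

```bash
sed -i 's/st\["clock"\].round(2)/round(st["clock"],2)/' h.py; python3 -c "
from h import *
to(.40,.10,.25)"
```

```text
pos [0.1447 0.6075 0.2491] yawY 76.61 z [-2.0e-04 -1.4e-03 -1.0e+00] q [-1.3   0.69 -0.19  1.57  0.16  0.9  -0.22] t 0.15 F [ 0.3 -0.9 -0.3]
shift [-3.659e-01 -4.346e-01 -3.000e-04]
```

Request:
drive_tool([
  {"dx": -0.031, "dy": -0.036, "dz": 0, "wx": 0, "wy": 0, "wz": 0, "claw": 1.0},
  {"dx": -0.031, "dy": -0.036, "dz": 0, "wx": 0, "wy": 0, "wz": 0, "claw": 1.0},
])

```text
clock: 0.35
tool_pos: [0.1879, 0.5232, 0.2491]
eef_rot: [0.115, 0.993, 0.0, -0.0]
contact_force: [0.9, -0.1, 0.3]
opening: 0.998
```

Full rows are accepted. Onward.

Request:
drive_tool([
  {"dx": -0.031, "dy": -0.036, "dz": 0, "wx": 0, "wy": 0, "wz": 0, "claw": 1},
  {"dx": -0.031, "dy": -0.036, "dz": 0, "wx": 0, "wy": 0, "wz": 0, "claw": 1},
  {"dx": -0.031, "dy": -0.036, "dz": 0, "wx": 0, "wy": 0, "wz": 0, "claw": 1},
  {"dx": -0.031, "dy": -0.036, "dz": 0, "wx": 0, "wy": 0, "wz": 0, "claw": 1},
  {"dx": -0.031, "dy": -0.036, "dz": 0, "wx": 0, "wy": 0, "wz": 0, "claw": 1},
  {"dx": -0.031, "dy": -0.036, "dz": 0, "wx": 0, "wy": 0, "wz": 0, "claw": 1},
  {"dx": -0.031, "dy": -0.036, "dz": 0, "wx": 0, "wy": 0, "wz": 0, "claw": 1},
  {"dx": -0.031, "dy": -0.036, "dz": 0, "wx": 0, "wy": 0, "wz": 0, "claw": 1},
  {"dx": -0.031, "dy": -0.036, "dz": 0, "wx": 0, "wy": 0, "wz": 0, "claw": 1},
  {"dx": -0.031, "dy": -0.036, "dz": 0, "wx": 0, "wy": 0, "wz": 0, "claw": 1},
])

```text
clock: 1.35
tool_pos: [0.4072, 0.0998, 0.2498]
eef_rot: [0.117, 0.993, 0.0, 0.0]
contact_force: [0.9, 1.0, -0.4]
opening: 1.0
```

```bash
python3 -c "
from h import *
to(.523,-.105,.25)"
```

```text
pos [0.4072 0.0998 0.2498] yawY 76.62 z [ 2.e-04  2.e-04 -1.e+00] q [-0.16  0.44 -0.27  2.15  0.21  0.58  0.75] t 1.35 F [ 0.9  1.  -0.4]
shift [-0.1601 -0.1724 -0.0003]
```

Request:
drive_tool([
  {"dx": -0.0345, "dy": -0.029, "dz": 0.007, "wx": 0, "wy": 0, "wz": 0, "claw": 1},
  {"dx": -0.0345, "dy": -0.029, "dz": 0.007, "wx": 0, "wy": 0, "wz": 0, "claw": 1},
  {"dx": -0.0345, "dy": -0.029, "dz": 0.007, "wx": 0, "wy": 0, "wz": 0, "claw": 1},
  {"dx": -0.0345, "dy": -0.029, "dz": 0.007, "wx": 0, "wy": 0, "wz": 0, "claw": 1},
  {"dx": -0.0345, "dy": -0.029, "dz": 0.007, "wx": 0, "wy": 0, "wz": 0, "claw": 1},
  {"dx": -0.0345, "dy": -0.029, "dz": 0.007, "wx": 0, "wy": 0, "wz": 0, "claw": 1},
  {"dx": 0, "dy": 0, "dz": 0, "wx": 0, "wy": 0, "wz": 0, "claw": 1},
])

```text
clock: 2.05
tool_pos: [0.5696, -0.123, 0.2062]
eef_rot: [0.121, 0.993, -0.002, 0.001]
contact_force: [-0.7, 0.1, 0.1]
opening: 1.003
```

```bash
python3 -c "
from h import *
import pickle
to(.568,-.118,.21)
s=wrist();pickle.dump(s,open('w1.pkl','wb'))
W=np.array(s['world_to_cam'])@np.array([.568,-.118,.102,1]);u=s['cx']+s['fx']*W[0]/-W[2];v=s['cy']-s['fy']*W[1]/-W[2];print(u,v,s['fx'])
u,v=int(u),int(v);b=(max(0,u-100),max(0,v-75),u+100,v+75);print(b);save(s,'pics/d.png',b,4)"
```

```text
pos [ 0.5696 -0.123   0.2062] yawY 76.06 z [ 0.0012 -0.0039 -1.    ] q [ 0.29  0.69 -0.27  1.74  0.26  0.74  1.21] t 2.05 F [-0.7  0.1  0.1]
shift [ 0.0028  0.0044 -0.0038]
331.9410741343162 191.83376038983664 310.8000643588085
(231, 116, 431, 266)
```

View pics/d.png

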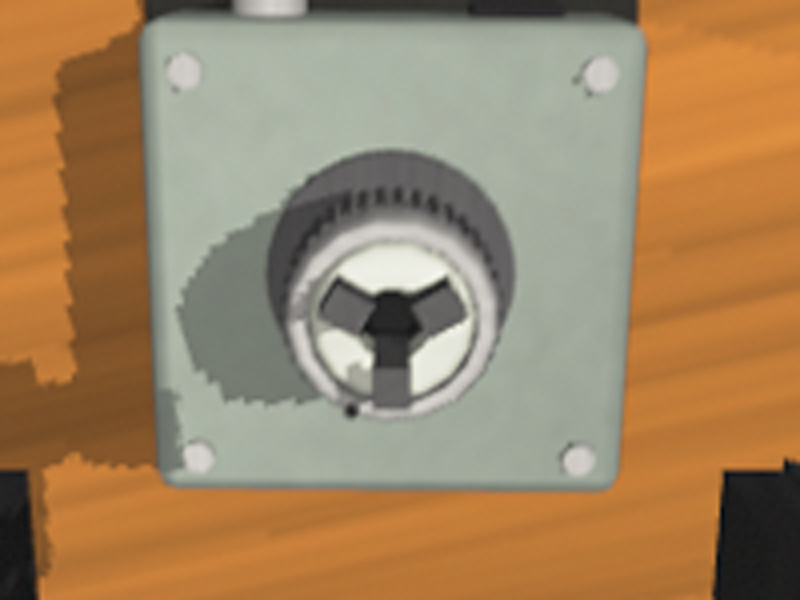

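```bash
python3 -c "
from h import *
import pickle
s=pickle.load(open('w1.pkl','rb'))
f=lambda x,y,z:ray(s,231+x/4,116+y/4,z)
print(f(393,332,.102),f(391,319,.092))
for a in [(347,304),(440,303),(392,388)]: print(np.linalg.norm(f(*a,.102)-f(393,332,.102)))
print([f(*a,.048)[:2].round(4) for a in [(183,72),(601,75),(198,458),(579,460)]], np.mean([f(*a,.048) for a in [(183,72),(601,75),(198,458),(579,460)]],0))
to(.573,.257,.2,73.6)"
```

```text
[ 0.57330278 -0.12150513  0.102     ] [ 0.57345491 -0.12184076  0.092     ]
0.010915070525822001
0.011154278784068602
0.011939815621443445
[array([ 0.5164, -0.1572]), array([ 0.5405, -0.0631]), array([ 0.6102, -0.1808]), array([ 0.634 , -0.0869])] [ 0.57528295 -0.1219916   0.048     ]
pos [ 0.5681 -0.1191  0.2065] yawY 76.27 z [-6.0e-04 -1.1e-03 -1.0e+00] q [ 0.29  0.69 -0.28  1.75  0.26  0.74  1.21] t 2.1 F [-0.6 -0.  -0.6]
shift [0.0845 0.3665 0.0061]
wz 0.047
```

Request:
drive_tool([
  {"dx": 0.0105, "dy": 0.0455, "dz": 0, "wx": 0, "wy": 0, "wz": 0, "claw": 0.5},
  {"dx": 0.0105, "dy": 0.0455, "dz": 0, "wx": 0, "wy": 0, "wz": 0, "claw": 0.5},
  {"dx": 0.0105, "dy": 0.0455, "dz": 0, "wx": 0, "wy": 0, "wz": 0, "claw": 0.5},
  {"dx": 0.0105, "dy": 0.0455, "dz": 0, "wx": 0, "wy": 0, "wz": 0, "claw": 0.5},
  {"dx": 0.0105, "dy": 0.0455, "dz": 0, "wx": 0, "wy": 0, "wz": 0, "claw": 0.5},
  {"dx": 0.0105, "dy": 0.0455, "dz": 0, "wx": 0, "wy": 0, "wz": 0, "claw": 0.5},
  {"dx": 0.0105, "dy": 0.0455, "dz": 0, "wx": 0, "wy": 0, "wz": 0, "claw": 0.5},
  {"dx": 0.0105, "dy": 0.0455, "dz": 0, "wx": 0, "wy": 0, "wz": 0.045, "claw": 0.5},
  {"dx": 0, "dy": 0, "dz": 0, "wx": 0, "wy": 0, "wz": 0, "claw": 0.5},
  {"dx": 0, "dy": 0, "dz": 0, "wx": 0, "wy": 0, "wz": 0, "claw": 0.5},
  {"dx": 0, "dy": 0, "dz": 0, "wx": 0, "wy": 0, "wz": 0, "claw": 0.5},
])

```text
clock: 3.2
tool_pos: [0.5696, 0.2566, 0.2076]
eef_rot: [0.139, 0.99, -0.001, -0.0]
contact_force: [0.1, 0.0, 1.0]
opening: 0.499
```

```bash
python3 -c "
from h import *
import pickle
to(.573,.257,.15,73.6)
s=wrist();pickle.dump(s,open('w2.pkl','wb'))
save(s,'pics/e.png',(160,80,480,320),2.5)"
```

```text
pos [0.5696 0.2566 0.2076] yawY 74.01 z [-9.0e-04 -1.7e-03 -1.0e+00] q [-0.38  0.74 -0.21  1.61  0.19  0.82  0.62] t 3.2 F [0.1 0.  1. ]
shift [-0.0032  0.0014  0.0576]
wz 0.007
```

View pics/e.png

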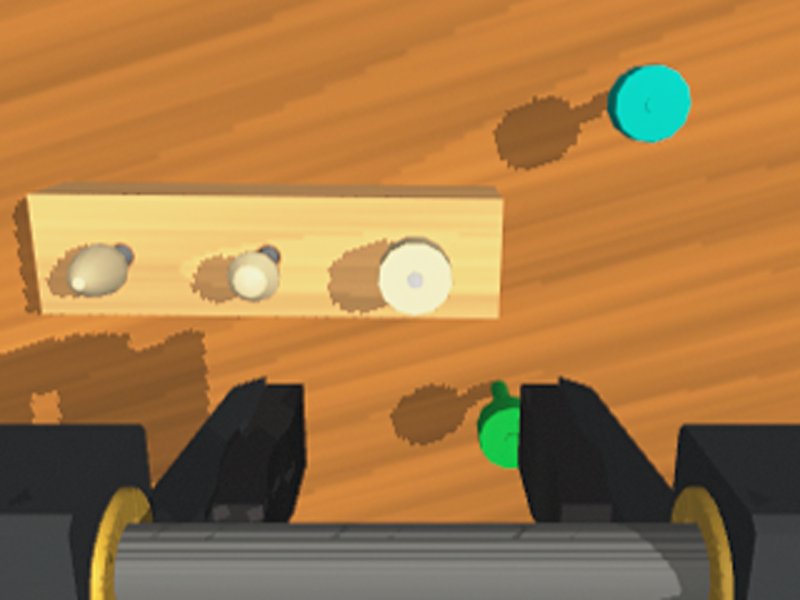

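```bash
python3 -c "
from h import *
import pickle
s=pickle.load(open('w2.pkl','rb'))
p=ray(s,326,192,.067);print(p)
to(p[0],p[1],.062,73.6)"
```

```text
[0.57670055 0.25469022 0.067     ]
pos [0.5701 0.256  0.2077] yawY 73.93 z [-5.0e-04 -1.7e-03 -1.0e+00] q [-0.38  0.74 -0.21  1.61  0.19  0.82  0.62] t 3.25 F [-0.  -0.8  0.2]
shift [-0.0067  0.0008  0.1457]
wz 0.006
```

Request:
drive_tool([
  {"dx": -0.007, "dy": 0.001, "dz": 0.035, "wx": 0, "wy": 0, "wz": 0.006, "claw": 0.5},
  {"dx": 0, "dy": 0, "dz": 0.035, "wx": 0, "wy": 0, "wz": 0, "claw": 0.5},
  {"dx": 0, "dy": 0, "dz": 0.03, "wx": 0, "wy": 0, "wz": 0, "claw": 0.5},
  {"dx": 0, "dy": 0, "dz": 0.025, "wx": 0, "wy": 0, "wz": 0, "claw": 0.5},
  {"dx": 0, "dy": 0, "dz": 0.015, "wx": 0, "wy": 0, "wz": 0, "claw": 0.5},
  {"dx": 0, "dy": 0, "dz": 0.006, "wx": 0, "wy": 0, "wz": 0, "claw": 0.5},
  {"dx": 0, "dy": 0, "dz": 0, "wx": 0, "wy": 0, "wz": 0, "claw": 0.5},
  {"dx": 0, "dy": 0, "dz": 0, "wx": 0, "wy": 0, "wz": 0, "claw": 0.5},
], grip_force=12)

```text
clock: 4.05
tool_pos: [0.5781, 0.2571, 0.0629]
eef_rot: [0.142, 0.99, 0.001, 0.001]
contact_force: [0.2, 0.1, 0.9]
opening: 0.495
```

Request:
drive_tool([
  {"dx": 0, "dy": 0, "dz": 0, "wx": 0, "wy": 0, "wz": 0, "claw": 0.2},
  {"dx": 0, "dy": 0, "dz": 0, "wx": 0, "wy": 0, "wz": 0, "claw": 0.2},
  {"dx": 0, "dy": 0, "dz": 0, "wx": 0, "wy": 0, "wz": 0, "claw": 0.2},
  {"dx": 0, "dy": 0, "dz": 0, "wx": 0, "wy": 0, "wz": 0, "claw": 0.2},
  {"dx": 0, "dy": 0, "dz": 0, "wx": 0, "wy": 0, "wz": 0, "claw": 0.2},
])

```text
clock: 4.55
tool_pos: [0.5778, 0.2572, 0.0624]
eef_rot: [0.142, 0.99, 0.0, 0.001]
contact_force: [0.7, 0.4, 5.5]
opening: 0.3
```

```bash
python3 -c "
from h import *
to(.5767,.2547,.062,73.6);print(r.get_state()['opening']*88)"
```

```text
pos [0.5778 0.2572 0.0624] yawY 73.68 z [ 1.2e-03  5.0e-04 -1.0e+00] q [-0.41  0.95 -0.16  1.66  0.25  0.55  0.58] t 4.55 F [0.7 0.4 5.5]
shift [ 0.0003 -0.0027  0.0004]
wz 0.001
26.385962431676294
```

Request:
drive_tool([
  {"dx": 0, "dy": 0, "dz": -0.01, "wx": 0, "wy": 0, "wz": 0, "claw": 0.2},
  {"dx": 0, "dy": 0, "dz": -0.015, "wx": 0, "wy": 0, "wz": 0, "claw": 0.2},
  {"dx": 0, "dy": 0, "dz": -0.02, "wx": 0, "wy": 0, "wz": 0, "claw": 0.2},
  {"dx": 0, "dy": 0, "dz": -0.03, "wx": 0, "wy": 0, "wz": 0, "claw": 0.2},
  {"dx": 0, "dy": 0, "dz": -0.03, "wx": 0, "wy": 0, "wz": 0, "claw": 0.2},
  {"dx": 0, "dy": 0, "dz": -0.03, "wx": 0, "wy": 0, "wz": 0, "claw": 0.2},
  {"dx": 0, "dy": 0, "dz": 0, "wx": 0, "wy": 0, "wz": 0, "claw": 0.2},
  {"dx": 0, "dy": 0, "dz": 0, "wx": 0, "wy": 0, "wz": 0, "claw": 0.2},
], grip_force=15)

```text
clock: 5.35
tool_pos: [0.5773, 0.257, 0.1979]
eef_rot: [0.142, 0.99, 0.0, 0.001]
contact_force: [-0.6, -0.2, -0.3]
opening: 0.301
```

```bash
python3 -c "
from h import *
to(.5734,-.1217,.19);print(r.get_state()['opening']*88)"
```

```text
pos [0.5773 0.257  0.1979] yawY 73.68 z [ 1.3e-03  7.0e-04 -1.0e+00] q [-0.38  0.76 -0.21  1.6   0.2   0.81  0.62] t 5.35 F [-0.6 -0.2 -0.3]
shift [-0.1026 -0.3646  0.0076]
26.47917722923912
```

Request:
drive_tool([
  {"dx": -0.0114, "dy": -0.0405, "dz": 0, "wx": 0, "wy": 0, "wz": 0, "claw": 0.2},
  {"dx": -0.0114, "dy": -0.0405, "dz": 0, "wx": 0, "wy": 0, "wz": 0, "claw": 0.2},
  {"dx": -0.0114, "dy": -0.0405, "dz": 0, "wx": 0, "wy": 0, "wz": 0, "claw": 0.2},
  {"dx": -0.0114, "dy": -0.0405, "dz": 0, "wx": 0, "wy": 0, "wz": 0, "claw": 0.2},
  {"dx": -0.0114, "dy": -0.0405, "dz": 0, "wx": 0, "wy": 0, "wz": 0, "claw": 0.2},
  {"dx": -0.0114, "dy": -0.0405, "dz": 0, "wx": 0, "wy": 0, "wz": 0, "claw": 0.2},
  {"dx": -0.0114, "dy": -0.0405, "dz": 0, "wx": 0, "wy": 0, "wz": 0, "claw": 0.2},
  {"dx": -0.0114, "dy": -0.0405, "dz": 0, "wx": 0, "wy": 0, "wz": 0, "claw": 0.2},
  {"dx": -0.0114, "dy": -0.0405, "dz": 0, "wx": 0, "wy": 0, "wz": 0, "claw": 0.2},
  {"dx": 0, "dy": 0, "dz": 0, "wx": 0, "wy": 0, "wz": 0, "claw": 0.2},
  {"dx": 0, "dy": 0, "dz": 0, "wx": 0, "wy": 0, "wz": 0, "claw": 0.2},
  {"dx": 0, "dy": 0, "dz": 0, "wx": 0, "wy": 0, "wz": 0, "claw": 0.2},
])

```text
clock: 6.55
tool_pos: [0.5729, -0.1199, 0.196]
eef_rot: [0.141, 0.99, 0.001, -0.001]
contact_force: [0.5, -0.5, -0.3]
opening: 0.295
```

```bash
python3 -c "
from h import *
import pickle
to(.5734,-.1217,.19)
s=wrist();pickle.dump(s,open('w3.pkl','wb'))
save(s,'pics/f.png',(220,90,420,240),4)"
```

```text
pos [ 0.5729 -0.1199  0.196 ] yawY 73.79 z [-0.0016  0.0017 -1.    ] q [ 0.28  0.71 -0.27  1.74  0.26  0.73  1.17] t 6.55 F [ 0.5 -0.5 -0.3]
shift [-0.001  -0.0016  0.0059]
```

View pics/f.png

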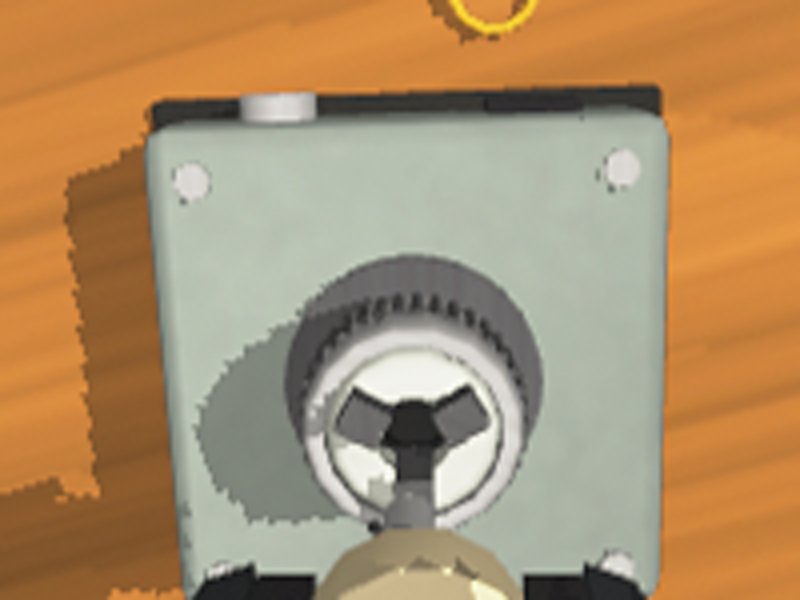

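```bash
python3 -c "
from h import *
import pickle
s=pickle.load(open('w3.pkl','rb'))
f=lambda x,y,z:ray(s,220+x/4,90+y/4,z)
c=f(414,444,.102);print(c,f(415,432,.092))
print(np.linalg.norm(f(365,415,.102)-c),np.linalg.norm(f(463,414,.102)-c), np.mean([f(*a,.048) for a in [(191,182),(622,168)]],0))
def pr(p):
    W=np.array(s['world_to_cam'])@np.r_[p,1];return (s['cx']-s['fx']*W[0]/W[2]-220)*4,(s['cy']+s['fy']*W[1]/W[2]-90)*4
z=r.get_state()['tool_pos'];print(z)
print('foot',pr([.5729,-.1199,.196-.0494]),'wheeltop',pr([.5729,-.1199,.201]))
to(c[0],c[1],.19)"
```

```text
[ 0.57366786 -0.12195539  0.102     ] [ 0.57427344 -0.1219256   0.092     ]
0.011041392841107334 0.01114806181631957 [ 0.52860057 -0.11064459  0.048     ]
[ 0.57309545 -0.11952057  0.19620526]
foot (np.float64(425.0453938530934), np.float64(519.4614264992533)) wheeltop (np.float64(428.9212933009412), np.float64(685.367038614497))
pos [ 0.5731 -0.1195  0.1962] yawY 73.85 z [-0.0011  0.0016 -1.    ] q [ 0.28  0.71 -0.27  1.74  0.26  0.73  1.17] t 6.6 F [ 0.3  0.7 -0.3]
shift [-0.0012 -0.0022  0.0062]
```

Request:
drive_tool([
  {"dx": -0.001, "dy": 0, "dz": 0.017, "wx": 0, "wy": 0, "wz": 0, "claw": 0.2},
  {"dx": 0, "dy": 0, "dz": 0.016, "wx": 0, "wy": 0, "wz": 0, "claw": 0.2},
  {"dx": 0, "dy": 0, "dz": 0, "wx": 0, "wy": 0, "wz": 0, "claw": 0.2},
  {"dx": 0, "dy": 0, "dz": 0, "wx": 0, "wy": 0, "wz": 0, "claw": 0.2},
  {"dx": 0, "dy": 0, "dz": 0, "wx": 0, "wy": 0, "wz": 0, "claw": 0.2},
])

```text
clock: 7.1
tool_pos: [0.5749, -0.1212, 0.1645]
eef_rot: [0.141, 0.99, 0.0, 0.001]
contact_force: [0.3, -0.1, 0.4]
opening: 0.297
```

```bash
python3 -c "
from h import *
import pickle
to(.5734,-.1217,.19)
s=wrist();pickle.dump(s,open('w4.pkl','wb'))
save(s,'pics/g.png',(270,155,370,230),8)
def pr(p):
    W=np.array(s['world_to_cam'])@np.r_[p,1];return (s['cx']-s['fx']*W[0]/W[2]-270)*8,(s['cy']+s['fy']*W[1]/W[2]-155)*8
z=r.get_state()['tool_pos']
for h in (.0494,.03,.0104,-.005): print('shank z',pr(z-[0,0,h]))
"
```

```text
pos [ 0.5749 -0.1212  0.1645] yawY 73.75 z [ 1.2e-03  2.0e-04 -1.0e+00] q [ 0.27  0.76 -0.25  1.76  0.28  0.66  1.15] t 7.1 F [ 0.3 -0.1  0.4]
shift [ 0.0012 -0.0009 -0.0255]
shank z (np.float64(447.2834904222377), np.float64(518.0411648250983))
shank z (np.float64(449.05213120498), np.float64(614.737476054321))
shank z (np.float64(451.2596328612244), np.float64(735.4274823427818))
shank z (np.float64(453.39806239646396), np.float64(852.3411314562413))
```

View pics/g.png

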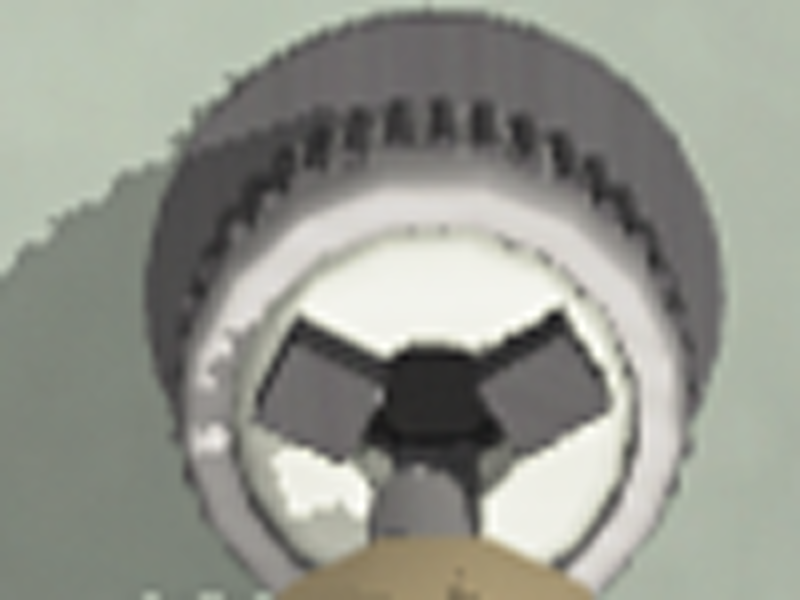

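Request:
drive_tool([
  {"dx": 0, "dy": 0.0008, "dz": 0.005, "wx": 0, "wy": 0, "wz": 0, "claw": 0.2},
  {"dx": 0, "dy": 0, "dz": 0.007, "wx": 0, "wy": 0, "wz": 0, "claw": 0.2},
  {"dx": 0, "dy": 0, "dz": 0.007, "wx": 0, "wy": 0, "wz": 0, "claw": 0.2},
  {"dx": 0, "dy": 0, "dz": 0, "wx": 0, "wy": 0, "wz": 0, "claw": 0.2},
])

```text
clock: 7.55
tool_pos: [0.5736, -0.1211, 0.1434]
eef_rot: [0.142, 0.99, -0.0, -0.001]
contact_force: [-0.6, 0.3, 0.1]
opening: 0.298
```

Request:
drive_tool([
  {"dx": 0, "dy": 0, "dz": 0.007, "wx": 0, "wy": 0, "wz": 0, "claw": 0.2},
  {"dx": 0, "dy": 0, "dz": 0.007, "wx": 0, "wy": 0, "wz": 0, "claw": 0.2},
  {"dx": 0, "dy": 0, "dz": 0.005, "wx": 0, "wy": 0, "wz": 0, "claw": 0.2},
  {"dx": 0, "dy": 0, "dz": 0.003, "wx": 0, "wy": 0, "wz": 0, "claw": 0.2},
  {"dx": 0, "dy": 0, "dz": 0, "wx": 0, "wy": 0, "wz": 0, "claw": 0.2},
  {"dx": 0, "dy": 0, "dz": 0, "wx": 0, "wy": 0, "wz": 0, "claw": 0.2},
])

```text
clock: 8.15
tool_pos: [0.5746, -0.1211, 0.1227]
eef_rot: [0.142, 0.99, 0.0, 0.0]
contact_force: [0.1, -0.6, -0.3]
opening: 0.299
```

Request:
drive_tool([
  {"dx": 0, "dy": 0, "dz": 0.001, "wx": 0, "wy": 0, "wz": 0, "claw": 0.2},
  {"dx": 0, "dy": 0, "dz": 0.001, "wx": 0, "wy": 0, "wz": 0, "claw": 0.2},
  {"dx": 0, "dy": 0, "dz": 0, "wx": 0, "wy": 0, "wz": 0, "claw": 0.2},
])

```text
clock: 8.45
tool_pos: [0.5752, -0.1213, 0.1214]
eef_rot: [0.142, 0.99, -0.0, 0.001]
contact_force: [-1.1, 1.0, 4.2]
opening: 0.291
```

Request:
drive_tool([
  {"dx": 0, "dy": 0, "dz": 0, "wx": 0, "wy": 0, "wz": 0, "claw": 0.4},
  {"dx": 0, "dy": 0, "dz": 0, "wx": 0, "wy": 0, "wz": 0, "claw": 0.5},
  {"dx": 0, "dy": 0, "dz": -0.002, "wx": 0, "wy": 0, "wz": 0, "claw": 0.75},
  {"dx": 0, "dy": 0, "dz": 0, "wx": 0, "wy": 0, "wz": 0, "claw": 0.75},
  {"dx": 0, "dy": 0, "dz": 0, "wx": 0, "wy": 0, "wz": 0, "claw": 0.75},
  {"dx": 0, "dy": 0, "dz": 0, "wx": 0, "wy": 0, "wz": 0, "claw": 0.75},
])

```text
clock: 9.05
tool_pos: [0.5744, -0.1212, 0.1226]
eef_rot: [0.142, 0.99, 0.0, -0.0]
contact_force: [0.1, -0.2, -0.4]
opening: 0.749
```

```bash
python3 -c "
from h import *
import pickle
to(.5745,-.1213,.078)
s=wrist();pickle.dump(s,open('w5.pkl','wb'));t=snapshot('scene');pickle.dump(t,open('s5.pkl','wb'))
a=cv2.resize(s['color'][:,:,::-1],(480,300));b=cv2.resize(t['color'][140:260,200:360,::-1],(640,480),interpolation=cv2.INTER_CUBIC)
a=cv2.copyMakeBorder(a,0,180,0,0,cv2.BORDER_CONSTANT);o=np.hstack([a,b]);cv2.imwrite('pics/h.png',cv2.resize(o,None,fx=.714,fy=.714))
"
```

```text
pos [ 0.5744 -0.1212  0.1226] yawY 73.68 z [-2.e-04  1.e-04 -1.e+00] q [ 0.26  0.82 -0.23  1.79  0.31  0.57  1.13] t 9.05 F [ 0.1 -0.2 -0.4]
shift [-0.0001 -0.0001  0.0446]
```

View pics/h.png

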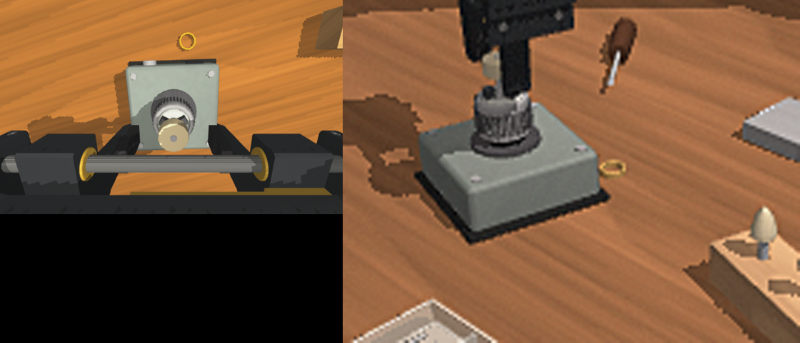

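Request:
drive_tool([
  {"dx": 0, "dy": 0, "dz": 0.012, "wx": 0, "wy": 0, "wz": 0, "claw": 0.75},
  {"dx": 0, "dy": 0, "dz": 0.012, "wx": 0, "wy": 0, "wz": 0, "claw": 0.75},
  {"dx": 0, "dy": 0, "dz": 0.01, "wx": 0, "wy": 0, "wz": 0, "claw": 0.75},
  {"dx": 0, "dy": 0, "dz": 0.008, "wx": 0, "wy": 0, "wz": 0, "claw": 0.75},
  {"dx": 0, "dy": 0, "dz": 0, "wx": 0, "wy": 0, "wz": 0, "claw": 0.75},
])

```text
clock: 9.65
tool_pos: [0.5735, -0.121, 0.079]
eef_rot: [0.142, 0.99, 0.0, -0.001]
contact_force: [0.4, 0.4, 0.0]
opening: 0.754
```

Request:
drive_tool([
  {"dx": 0, "dy": 0, "dz": 0, "wx": 0, "wy": 0, "wz": 0, "claw": 0.35},
  {"dx": 0, "dy": 0, "dz": 0, "wx": 0, "wy": 0, "wz": 0, "claw": 0.35},
  {"dx": 0, "dy": 0, "dz": 0, "wx": 0, "wy": 0, "wz": 0, "claw": 0.35},
  {"dx": 0, "dy": 0, "dz": 0, "wx": 0, "wy": 0, "wz": 0, "claw": 0.35},
  {"dx": 0, "dy": 0, "dz": 0, "wx": 0, "wy": 0, "wz": 0, "claw": 0.35},
], grip_force=50)

```text
clock: 10.15
tool_pos: [0.5748, -0.1215, 0.0811]
eef_rot: [0.142, 0.99, -0.0, 0.0]
contact_force: [-0.5, -0.8, 2.2]
opening: 0.518
```

```bash
python3 -c "
from h import *
to(.5745,-.1213,.078);s=r.get_state();print(s['moment'],s['opening']*88)
"
```

```text
pos [ 0.5748 -0.1215  0.0811] yawY 73.69 z [ 8.e-04 -5.e-04 -1.e+00] q [ 0.24  0.88 -0.2   1.8   0.33  0.49  1.11] t 10.15 F [-0.5 -0.8  2.2]
shift [0.0003 0.0001 0.0031]
[-0.19740264  0.04006395  0.22420471] 45.60284905613646
```

Request:
drive_tool([
  {"dx": 0, "dy": 0, "dz": 0, "wx": 0, "wy": 0, "wz": 0.05, "claw": 0.35},
  {"dx": 0, "dy": 0, "dz": 0, "wx": 0, "wy": 0, "wz": 0.07, "claw": 0.35},
  {"dx": 0, "dy": 0, "dz": 0, "wx": 0, "wy": 0, "wz": 0.07, "claw": 0.35},
  {"dx": 0, "dy": 0, "dz": 0, "wx": 0, "wy": 0, "wz": 0.07, "claw": 0.35},
  {"dx": 0, "dy": 0, "dz": 0, "wx": 0, "wy": 0, "wz": 0.07, "claw": 0.35},
  {"dx": 0, "dy": 0, "dz": 0, "wx": 0, "wy": 0, "wz": 0.07, "claw": 0.35},
  {"dx": 0, "dy": 0, "dz": 0, "wx": 0, "wy": 0, "wz": 0, "claw": 0.35},
])

```text
clock: 10.85
tool_pos: [0.5745, -0.1221, 0.0811]
eef_rot: [0.336, 0.942, -0.001, 0.0]
contact_force: [-1.5, -3.0, 3.1]
opening: 0.522
```

```bash
python3 -c "
from h import *
import pickle
to(.5745,-.1213,.078);s=r.get_state();print(s['moment'],s['opening']*88)
s=wrist();pickle.dump(s,open('w6.pkl','wb'));save(s,'pics/i.png',(220,100,420,250),4)
"
```

```text
pos [ 0.5745 -0.1221  0.0811] yawY 50.69 z [ 2.0e-04 -1.3e-03 -1.0e+00] q [ 0.19  0.88 -0.1   1.8   0.17  0.47  0.85] t 10.85 F [-1.5 -3.   3.1]
shift [0.0005 0.0006 0.0031]
[-0.47684849  0.16305651 -0.26553376] 45.931695442625376
```

View pics/i.png

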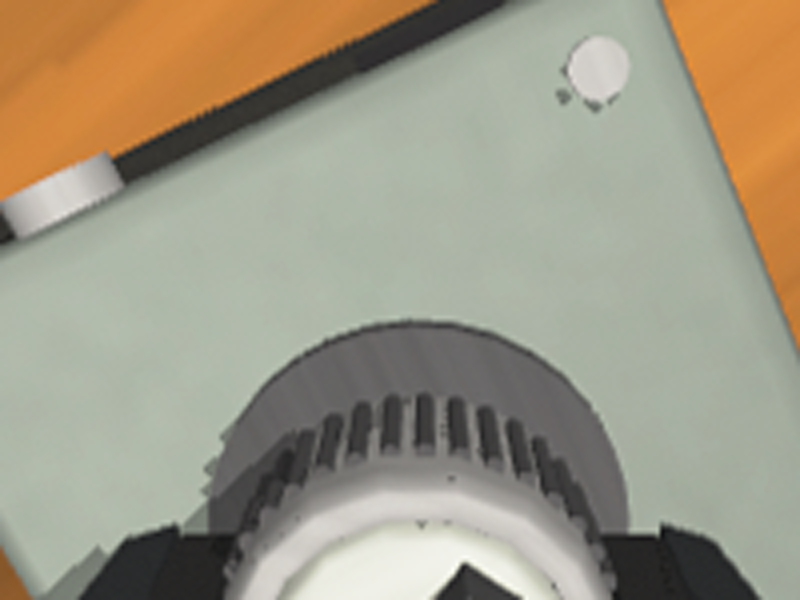

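Request:
drive_tool([
  {"dx": 0, "dy": 0, "dz": 0, "wx": 0, "wy": 0, "wz": 0.07, "claw": 0.35},
  {"dx": 0, "dy": 0, "dz": 0, "wx": 0, "wy": 0, "wz": 0.07, "claw": 0.35},
  {"dx": 0, "dy": 0, "dz": 0, "wx": 0, "wy": 0, "wz": 0.07, "claw": 0.35},
  {"dx": 0, "dy": 0, "dz": 0, "wx": 0, "wy": 0, "wz": 0.07, "claw": 0.35},
  {"dx": 0, "dy": 0, "dz": 0, "wx": 0, "wy": 0, "wz": 0.07, "claw": 0.35},
  {"dx": 0, "dy": 0, "dz": 0, "wx": 0, "wy": 0, "wz": 0, "claw": 0.35},
])

```text
clock: 11.5
tool_pos: [0.5741, -0.1225, 0.0811]
eef_rot: [0.495, 0.869, -0.001, 0.0]
contact_force: [-2.3, -4.8, 5.1]
opening: 0.52
```

```bash
python3 -c "
from h import *
to(.5745,-.1213,.078);s=r.get_state();print(s['moment'],s['opening']*88)
"
```

```text
pos [ 0.5741 -0.1225  0.0811] yawY 30.69 z [-5.0e-04 -1.6e-03 -1.0e+00] q [ 0.14  0.88 -0.02  1.81  0.04  0.46  0.63] t 11.5 F [-2.3 -4.8  5.1]
shift [0.0008 0.001  0.0031]
[-0.78435205  0.38809368 -0.16917384] 45.735398470751555
```

Request:
drive_tool([
  {"dx": 0, "dy": 0, "dz": 0, "wx": 0, "wy": 0, "wz": 0.05, "claw": 0.35},
  {"dx": 0, "dy": 0, "dz": 0, "wx": 0, "wy": 0, "wz": 0.05, "claw": 0.35},
  {"dx": 0, "dy": 0, "dz": 0, "wx": 0, "wy": 0, "wz": 0.05, "claw": 0.35},
  {"dx": 0, "dy": 0, "dz": 0, "wx": 0, "wy": 0, "wz": 0, "claw": 0.35},
])

```text
clock: 11.9
tool_pos: [0.5738, -0.1226, 0.0811]
eef_rot: [0.558, 0.83, -0.001, 0.0]
contact_force: [-2.5, -3.7, 5.3]
opening: 0.519
```

```bash
python3 -c "
from h import *
to(.5745,-.1213,.078);s=r.get_state();print(s['moment'],s['opening']*88)
"
```

```text
pos [ 0.5738 -0.1226  0.0811] yawY 22.15 z [-9.0e-04 -1.6e-03 -1.0e+00] q [ 0.12  0.88  0.02  1.81 -0.02  0.45  0.54] t 11.9 F [-2.5 -3.7  5.3]
shift [0.0009 0.0011 0.0031]
[-0.8661142   0.52066718  0.00763292] 45.67979463919841
```

Request:
drive_tool([
  {"dx": 0, "dy": 0, "dz": 0, "wx": 0, "wy": 0, "wz": 0.05, "claw": 0.35},
  {"dx": 0, "dy": 0, "dz": 0, "wx": 0, "wy": 0, "wz": 0.05, "claw": 0.35},
  {"dx": 0, "dy": 0, "dz": 0, "wx": 0, "wy": 0, "wz": 0.05, "claw": 0.35},
  {"dx": 0, "dy": 0, "dz": 0, "wx": 0, "wy": 0, "wz": 0, "claw": 0.35},
])

```text
clock: 12.3
tool_pos: [0.5736, -0.1227, 0.0811]
eef_rot: [0.619, 0.786, -0.001, 0.0]
contact_force: [-3.8, -3.3, 6.5]
opening: 0.521
```

```bash
cat > m.py <<'E'
from h import *
to(.5745,-.1213,.078);s=r.get_state();print(s['moment'].round(3),s['opening']*88,s['joint_torque'].round(3))
E
python3 m.py
```

```text
pos [ 0.5736 -0.1227  0.0811] yawY 13.56 z [-0.0013 -0.0017 -1.    ] q [ 0.1   0.88  0.05  1.81 -0.09  0.45  0.45] t 12.3 F [-3.8 -3.3  6.5]
shift [0.0012 0.0012 0.0031]
[-0.863  0.591  0.044] 45.848887324584425 [ -2.829 -50.787  -0.547  -9.245  -0.807  -0.564  -0.239]
```

Request:
drive_tool([
  {"dx": 0, "dy": 0, "dz": 0, "wx": 0, "wy": 0, "wz": 0.05, "claw": 0.35},
  {"dx": 0, "dy": 0, "dz": 0, "wx": 0, "wy": 0, "wz": 0.05, "claw": 0.35},
  {"dx": 0, "dy": 0, "dz": 0, "wx": 0, "wy": 0, "wz": 0, "claw": 0.35},
])

```text
clock: 12.6
tool_pos: [0.5734, -0.1227, 0.0811]
eef_rot: [0.657, 0.754, -0.001, -0.0]
contact_force: [-4.1, -5.1, 6.7]
opening: 0.515
```

```bash
python3 m.py
```

```text
pos [ 0.5734 -0.1227  0.0811] yawY 7.85 z [-0.0016 -0.0017 -1.    ] q [ 0.09  0.88  0.07  1.81 -0.13  0.45  0.39] t 12.6 F [-4.1 -5.1  6.7]
shift [0.0013 0.0013 0.0031]
[-0.899  0.66   0.152] 45.36304179248958 [ -2.818 -50.67   -0.275  -9.38   -0.915  -0.6    -0.318]
```

Request:
drive_tool([
  {"dx": 0, "dy": 0, "dz": 0, "wx": 0, "wy": 0, "wz": 0.05, "claw": 0.35},
  {"dx": 0, "dy": 0, "dz": 0, "wx": 0, "wy": 0, "wz": 0.05, "claw": 0.35},
  {"dx": 0, "dy": 0, "dz": 0, "wx": 0, "wy": 0, "wz": 0.05, "claw": 0.35},
  {"dx": 0, "dy": 0, "dz": 0, "wx": 0, "wy": 0, "wz": 0.05, "claw": 0.35},
  {"dx": 0, "dy": 0, "dz": 0, "wx": 0, "wy": 0, "wz": 0, "claw": 0.35},
])

```text
clock: 13.1
tool_pos: [0.5731, -0.1228, 0.0811]
eef_rot: [0.729, 0.685, -0.001, -0.0]
contact_force: [-4.6, -4.5, 7.9]
opening: 0.517
```

```bash
python3 m.py
```

```text
pos [ 0.5731 -0.1228  0.0811] yawY -3.57 z [-0.0022 -0.0018 -1.    ] q [ 0.06  0.89  0.12  1.81 -0.21  0.46  0.26] t 13.1 F [-4.6 -4.5  7.9]
shift [0.0016 0.0013 0.0031]
[-1.001  0.791  0.345] 45.47566133073394 [ -2.779 -50.419   0.307  -9.654  -1.149  -0.674  -0.493]
```

Request:
drive_tool([
  {"dx": 0, "dy": 0, "dz": 0, "wx": 0, "wy": 0, "wz": 0.05, "claw": 0.35},
  {"dx": 0, "dy": 0, "dz": 0, "wx": 0, "wy": 0, "wz": 0, "claw": 0.35},
  {"dx": 0, "dy": 0, "dz": 0, "wx": 0, "wy": 0, "wz": 0, "claw": 0.75},
  {"dx": 0, "dy": 0, "dz": 0, "wx": 0, "wy": 0, "wz": 0, "claw": 0.75},
  {"dx": 0, "dy": 0, "dz": 0, "wx": 0, "wy": 0, "wz": 0, "claw": 0.75},
  {"dx": 0, "dy": 0, "dz": 0, "wx": 0, "wy": 0, "wz": 0, "claw": 0.75},
  {"dx": 0, "dy": 0, "dz": -0.02, "wx": 0, "wy": 0, "wz": 0, "claw": 0.75},
  {"dx": 0, "dy": 0, "dz": -0.03, "wx": 0, "wy": 0, "wz": 0, "claw": 0.75},
  {"dx": 0, "dy": 0, "dz": -0.04, "wx": 0, "wy": 0, "wz": 0, "claw": 0.75},
  {"dx": 0, "dy": 0, "dz": -0.04, "wx": 0, "wy": 0, "wz": 0, "claw": 0.75},
  {"dx": 0.03, "dy": 0, "dz": -0.02, "wx": 0, "wy": 0, "wz": 0, "claw": 0.75},
  {"dx": 0.03, "dy": 0, "dz": 0, "wx": 0, "wy": 0, "wz": 0, "claw": 0.75},
])

```text
clock: 14.3
tool_pos: [0.5835, -0.0621, 0.2342]
eef_rot: [0.747, 0.665, 0.002, 0.003]
contact_force: [0.0, 0.6, -0.4]
opening: 0.757
```

Request:
drive_tool([
  {"dx": 0.04, "dy": 0, "dz": 0, "wx": 0, "wy": 0, "wz": 0, "claw": 0.75},
  {"dx": 0, "dy": 0, "dz": 0, "wx": 0, "wy": 0, "wz": 0, "claw": 0.75},
  {"dx": 0, "dy": 0, "dz": 0, "wx": 0, "wy": 0, "wz": 0, "claw": 0.75},
  {"dx": 0, "dy": 0, "dz": 0, "wx": 0, "wy": 0, "wz": 0, "claw": 0.75},
])

```text
clock: 14.7
tool_pos: [0.5856, -0.0232, 0.2306]
eef_rot: [0.747, 0.665, -0.0, 0.0]
contact_force: [-0.2, -0.5, 0.6]
opening: 0.746
```

```bash
python3 -c "
from h import *
import pickle
to(.5745,-.1213,.078)
s=wrist();t=snapshot('scene');o=snapshot('top');pickle.dump((s,t,o),open('s7.pkl','wb'))
W=s['world_to_cam']@np.array([.573,-.1217,.11,1]);print(s['cx']-s['fx']*W[0]/W[2],s['cy']+s['fy']*W[1]/W[2])
a=cv2.resize(s['color'][:,:,::-1],(480,300));b=cv2.resize(t['color'][140:215,210:310,::-1],(400,300),interpolation=cv2.INTER_CUBIC);c=cv2.resize(o['color'][150:240,205:325,::-1],(400,300),interpolation=cv2.INTER_CUBIC);d=cv2.resize(t['color'][200:300,320:420,::-1],(400,300),interpolation=cv2.INTER_CUBIC)
a=cv2.resize(s['color'][:,:,::-1],(400,300))
cv2.imwrite('pics/j.png',np.vstack([np.hstack([a,b]),np.hstack([c,d])]))
"
```

```text
pos [ 0.5856 -0.0232  0.2306] yawY -6.61 z [-3.0e-04 -1.1e-03 -1.0e+00] q [-0.17  0.67  0.23  1.72 -0.2   0.77  0.04] t 14.7 F [-0.2 -0.5  0.6]
shift [-0.0985  0.0003  0.1527]
321.296359185496 292.1144009742185
```

View pics/j.png

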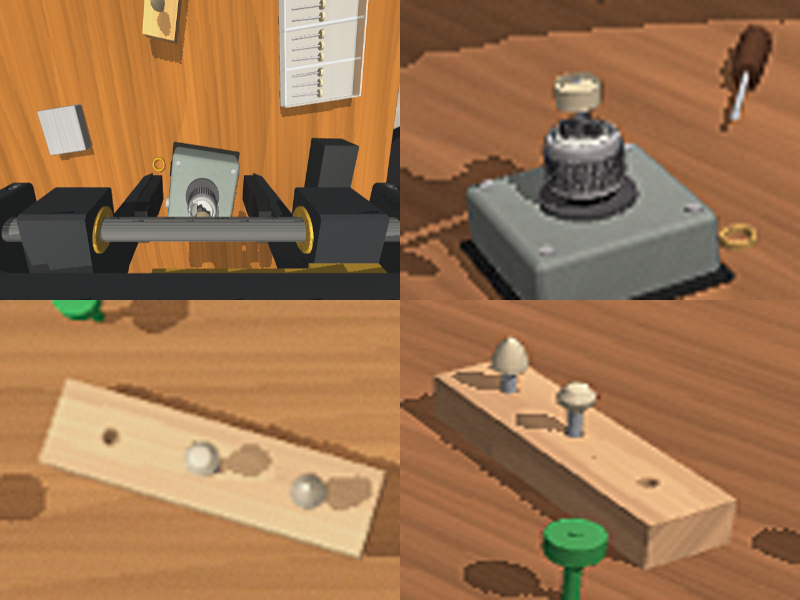

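Request:
drive_tool([
  {"dx": -0.034, "dy": 0, "dz": -0.003, "wx": 0, "wy": 0, "wz": 0, "claw": 0.75},
  {"dx": -0.034, "dy": 0, "dz": 0, "wx": 0, "wy": 0, "wz": 0, "claw": 0.75},
  {"dx": -0.034, "dy": 0, "dz": 0, "wx": 0, "wy": 0, "wz": 0, "claw": 0.75},
  {"dx": -0.034, "dy": 0, "dz": 0, "wx": 0, "wy": 0, "wz": 0, "claw": 0.75},
  {"dx": -0.032, "dy": 0, "dz": 0, "wx": 0, "wy": 0, "wz": 0, "claw": 0.75},
  {"dx": 0, "dy": 0, "dz": 0, "wx": 0, "wy": 0, "wz": 0, "claw": 0.75},
  {"dx": 0, "dy": 0, "dz": 0, "wx": 0, "wy": 0, "wz": 0, "claw": 0.75},
  {"dx": 0, "dy": 0, "dz": 0, "wx": 0, "wy": 0, "wz": 0, "claw": 0.75},
])

```text
clock: 15.65
tool_pos: [0.5669, -0.1876, 0.2335]
eef_rot: [0.746, 0.666, 0.0, -0.001]
contact_force: [0.2, 0.3, 0.0]
opening: 0.75
```

```bash
python3 -c "
from h import *
import pickle
to(.5745,-.1213,.078)
s=wrist();pickle.dump(s,open('w8.pkl','wb'))
def pr(p):
    W=s['world_to_cam']@np.r_[p,1];return (s['cx']-s['fx']*W[0]/W[2],s['cy']+s['fy']*W[1]/W[2])
u,v=map(int,pr([.5735,-.1217,.1]));b=(max(u-50,0),max(0,v-37),u+50,v+38);print(b)
for z in (.126,.112,.092):
    x,y=pr([.5735,-.1217,z]);print(z,(x-b[0])*8,(y-b[1])*8)
save(s,'pics/k.png',b,8)
"
```

```text
pos [ 0.5669 -0.1876  0.2335] yawY -6.47 z [-1.0e-04  1.3e-03 -1.0e+00] q [ 0.13  0.68  0.2   1.68 -0.17  0.8   0.29] t 15.65 F [0.2 0.3 0. ]
shift [6.660e-02 1.000e-04 1.556e-01]
(271, 72, 371, 147)
0.126 400.0256223551796 306.78764804318087
0.112 401.31363250780805 304.82553249832097
0.092 402.9282703397953 302.365842267621
```

View pics/k.png

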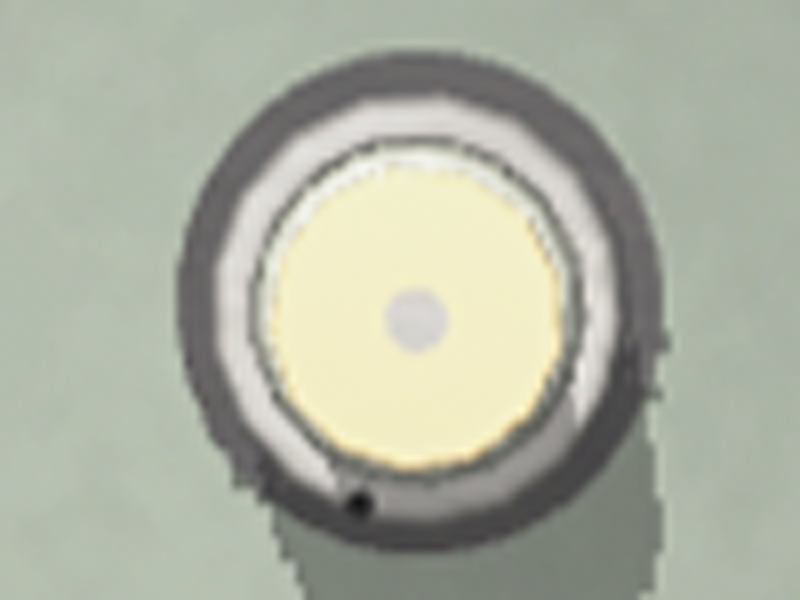

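Request:
drive_tool([
  {"dx": 0.033, "dy": 0, "dz": 0, "wx": 0, "wy": 0, "wz": 0, "claw": 0.75},
  {"dx": 0.033, "dy": 0, "dz": 0, "wx": 0, "wy": 0, "wz": 0, "claw": 0.75},
  {"dx": 0, "dy": 0, "dz": 0, "wx": 0, "wy": 0, "wz": 0, "claw": 0.75},
  {"dx": 0, "dy": 0, "dz": 0.03, "wx": 0, "wy": 0, "wz": 0, "claw": 0.75},
  {"dx": 0, "dy": 0, "dz": 0.035, "wx": 0, "wy": 0, "wz": 0, "claw": 0.75},
  {"dx": 0, "dy": 0, "dz": 0.025, "wx": 0, "wy": 0, "wz": 0, "claw": 0.75},
  {"dx": 0, "dy": 0, "dz": 0, "wx": 0, "wy": 0, "wz": 0, "claw": 0.75},
  {"dx": 0, "dy": 0, "dz": 0, "wx": 0, "wy": 0, "wz": 0, "claw": 0.75},
])

```text
clock: 16.5
tool_pos: [0.5745, -0.123, 0.144]
eef_rot: [0.746, 0.666, -0.0, -0.0]
contact_force: [-0.1, -0.1, -0.0]
opening: 0.754
```

```bash
python3 -c "
from h import *
to(.574,-.122,.08)"
```

```text
pos [ 0.5745 -0.123   0.144 ] yawY -6.49 z [-1.e-04 -0.e+00 -1.e+00] q [ 0.04  0.79  0.17  1.79 -0.21  0.58  0.22] t 16.5 F [-0.1 -0.1 -0. ]
shift [ 0.0009 -0.0006  0.064 ]
```

Request:
drive_tool([
  {"dx": 0.0009, "dy": -0.0005, "dz": 0.02, "wx": 0, "wy": 0, "wz": 0, "claw": 0.75},
  {"dx": 0, "dy": 0, "dz": 0.02, "wx": 0, "wy": 0, "wz": 0, "claw": 0.75},
  {"dx": 0, "dy": 0, "dz": 0.014, "wx": 0, "wy": 0, "wz": 0, "claw": 0.75},
  {"dx": 0, "dy": 0, "dz": 0.01, "wx": 0, "wy": 0, "wz": 0, "claw": 0.75},
  {"dx": 0, "dy": 0, "dz": 0, "wx": 0, "wy": 0, "wz": 0, "claw": 0.75},
  {"dx": 0, "dy": 0, "dz": 0, "wx": 0, "wy": 0, "wz": 0, "claw": 0.35},
  {"dx": 0, "dy": 0, "dz": 0, "wx": 0, "wy": 0, "wz": 0, "claw": 0.35},
  {"dx": 0, "dy": 0, "dz": 0, "wx": 0, "wy": 0, "wz": 0, "claw": 0.35},
  {"dx": 0, "dy": 0, "dz": 0, "wx": 0, "wy": 0, "wz": 0, "claw": 0.35},
  {"dx": 0, "dy": 0, "dz": 0, "wx": 0, "wy": 0, "wz": 0, "claw": 0.35},
], grip_force=50)

```text
clock: 17.5
tool_pos: [0.573, -0.1222, 0.0803]
eef_rot: [0.746, 0.666, -0.0, -0.001]
contact_force: [-3.3, 0.4, 7.1]
opening: 0.521
```

```bash
python3 m.py
```

```text
pos [ 0.573  -0.1222  0.0803] yawY -6.53 z [-1.4e-03  3.0e-04 -1.0e+00] q [ 0.06  0.89  0.13  1.81 -0.23  0.46  0.24] t 17.5 F [-3.3  0.4  7.1]
shift [0.0011 0.0014 0.0023]
[0.016 0.942 0.089] 45.8376545934597 [ -0.127 -51.228   3.077  -9.813  -0.232  -1.166  -0.087]
```

Request:
drive_tool([
  {"dx": 0, "dy": 0, "dz": 0, "wx": 0, "wy": 0, "wz": 0.05, "claw": 0.35},
  {"dx": 0, "dy": 0, "dz": 0, "wx": 0, "wy": 0, "wz": 0.05, "claw": 0.35},
  {"dx": 0, "dy": 0, "dz": 0, "wx": 0, "wy": 0, "wz": 0.04, "claw": 0.35},
  {"dx": 0, "dy": 0, "dz": 0, "wx": 0, "wy": 0, "wz": 0, "claw": 0.35},
])

```text
clock: 17.9
tool_pos: [0.5729, -0.1222, 0.0803]
eef_rot: [0.791, 0.612, -0.001, -0.001]
contact_force: [-3.4, 0.3, 6.5]
opening: 0.523
```

```bash
python3 m.py
```

```text
pos [ 0.5729 -0.1222  0.0803] yawY -14.47 z [-1.8e-03 -1.0e-04 -1.0e+00] q [ 0.04  0.89  0.16  1.82 -0.29  0.46  0.15] t 17.9 F [-3.4  0.3  6.5]
shift [0.0013 0.0013 0.0023]
[0.    1.087 0.473] 46.03150840621975 [-1.1000e-02 -5.1029e+01  3.6180e+00 -9.8850e+00 -7.4400e-01 -1.2240e+00
 -6.2600e-01]
```

Request:
drive_tool([
  {"dx": 0, "dy": 0, "dz": 0, "wx": 0, "wy": 0, "wz": 0, "claw": 0.75},
  {"dx": 0, "dy": 0, "dz": 0, "wx": 0, "wy": 0, "wz": 0, "claw": 0.75},
  {"dx": 0, "dy": 0, "dz": 0, "wx": 0, "wy": 0, "wz": 0, "claw": 0.75},
  {"dx": 0, "dy": 0, "dz": 0, "wx": 0, "wy": 0, "wz": 0, "claw": 0.75},
  {"dx": 0, "dy": 0, "dz": -0.02, "wx": 0, "wy": 0, "wz": 0, "claw": 0.75},
  {"dx": 0, "dy": 0, "dz": -0.03, "wx": 0, "wy": 0, "wz": 0, "claw": 0.75},
  {"dx": 0, "dy": 0, "dz": -0.04, "wx": 0, "wy": 0, "wz": 0, "claw": 0.75},
  {"dx": 0, "dy": 0, "dz": -0.04, "wx": 0, "wy": 0, "wz": 0, "claw": 0.75},
  {"dx": 0, "dy": 0, "dz": -0.03, "wx": 0, "wy": 0, "wz": 0, "claw": 0.75},
  {"dx": -0.03, "dy": 0, "dz": 0, "wx": 0, "wy": 0, "wz": 0, "claw": 0.75},
  {"dx": -0.03, "dy": 0, "dz": 0, "wx": 0, "wy": 0, "wz": 0, "claw": 0.75},
])

```text
clock: 19.0
tool_pos: [0.5598, -0.18, 0.241]
eef_rot: [0.79, 0.613, 0.001, 0.001]
contact_force: [0.1, 0.2, 0.3]
opening: 0.755
```

Request:
drive_tool([
  {"dx": 0, "dy": 0, "dz": 0, "wx": 0, "wy": 0, "wz": 0, "claw": 0.75},
  {"dx": 0, "dy": 0, "dz": 0, "wx": 0, "wy": 0, "wz": 0, "claw": 0.75},
  {"dx": 0, "dy": 0, "dz": 0, "wx": 0, "wy": 0, "wz": 0, "claw": 0.75},
])

```text
clock: 19.3
tool_pos: [0.5592, -0.1789, 0.2394]
eef_rot: [0.79, 0.612, 0.0, -0.001]
contact_force: [0.4, -1.4, 0.8]
opening: 0.749
```

```bash
python3 -c "
from h import *
to(.574,-.122,.08)
s=wrist();t=snapshot('scene')
b=cv2.resize(t['color'][140:215,210:310,::-1],(400,300),interpolation=cv2.INTER_CUBIC);a=cv2.resize(s['color'][:,:,::-1],(400,300))
cv2.imwrite('pics/l.png',np.hstack([a,b]))"
```

```text
pos [ 0.5592 -0.1789  0.2394] yawY -14.46 z [-1.0e-04  1.3e-03 -1.0e+00] q [ 0.09  0.66  0.25  1.71 -0.22  0.8   0.19] t 19.3 F [ 0.4 -1.4  0.8]
shift [0.0586 0.0002 0.1595]
```

View pics/l.png

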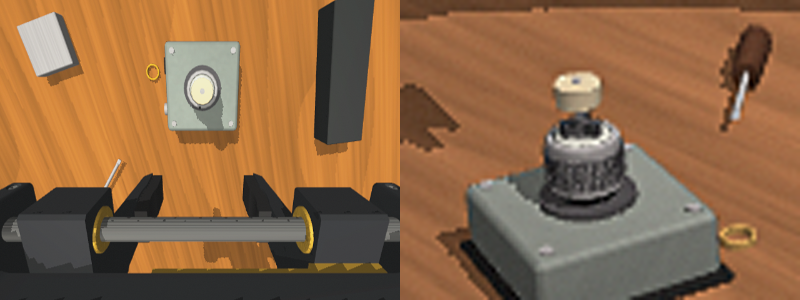

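```bash
python3 -c "
from h import *
import pickle
def chk(s):
    c=s['color'].astype(int);W=s['world_to_cam']@np.array([.5735,-.1217,.1,1]);u,v=s['cx']-s['fx']*W[0]/W[2],s['cy']+s['fy']*W[1]/W[2]
    m=np.zeros(c.shape[:2],bool);m[int(v)-38:int(v)+38,int(u)-38:int(u)+38]=1
    y=m&(c[:,:,0]-c[:,:,2]>25)&(c.min(2)>120)
    ring=m&(np.ptp(c,axis=2)<18)&(c.min(2)>150)
    ctr=lambda k:cv2.minEnclosingCircle(np.argwhere(cv2.morphologyEx(k.astype(np.uint8),cv2.MORPH_OPEN,np.ones((2,2))))[:,::-1].astype(np.float32))
    (a,ra),(b,rb)=ctr(y),ctr(ring);p,q=ray(s,*a,.126),ray(s,*b,.092)
    print(a,ra,b,rb,p.round(4),q.round(4),'tilt',((p-q)[:2]/.034).round(3))
chk(pickle.load(open('w8.pkl','rb')));chk(wrist())"
```

```text
(323.5, 112.5) 18.828269958496094 (321.5, 109.5) 53.03310775756836 [ 0.5752 -0.1235  0.126 ] [ 0.5736 -0.1215  0.092 ] tilt [ 0.046 -0.059]
(324.2177734375, 122.25609588623047) 18.027799606323242 (321.5, 119.5) 53.03310775756836 [ 0.5752 -0.1236  0.126 ] [ 0.5731 -0.1223  0.092 ] tilt [ 0.063 -0.037]
```

```bash
python3 -c "
from h import *
import pickle
s=pickle.load(open('w8.pkl','rb'))
f=lambda x,y,z:ray(s,271+x/8,72+y/8,z)
p=f(416,320,.126);q=f(416.5,308.5,.092);b=f(421,301,.06);print(p,q,b,((p-q)/.034)[:2])
t=pickle.load(open('s7.pkl','rb'))[1]
for P in ([.5736,-.122,.126],[.5736,-.122,.112],[.5736,-.122,.092],[.5736,-.122,.05]):
    W=t['world_to_cam']@np.r_[P,1];print(P[2],(t['cx']-t['fx']*W[0]/W[2]-210)*4,(t['cy']+t['fy']*W[1]/W[2]-140)*4)
"
```

```text
[ 0.57485784 -0.12306436  0.126     ] [ 0.57487492 -0.12249557  0.092     ] [ 0.5753687  -0.12213383  0.06      ] [-0.00050231 -0.01672897]
0.126 174.63448299802667 82.3085648721543
0.112 176.78166943430347 103.84882817398511
0.092 179.79492231485756 134.07734459228095
0.05 185.92337636657612 195.55710791273475
```

```bash
python3 -c "
from h import *
r.finish_job()"
```

```text
the job is handed in; nothing more can be done
```

The wheel mandrel is in the chuck with its foot on the bore floor, the sleeve is tightened clockwise, and the job was handed in at about 19.5 s. The contact force of each jaw cannot be measured directly, so the firm grip is inferred, and `finish_job` reports no verdict.

- **Start position:** The jaws began about 6.6 mm from the axis (sleeve at roughly 0.35–0.45 rad), which left room for the shank, so I did not turn the sleeve back.
- **Insertion:** I lifted the wheel mandrel out of the block and lowered it until it pushed back with 4 N at the height expected for the floor.
- **Tightening:** I turned the sleeve about 1.4 rad, then gripped it again and turned another 0.14 rad.
    - The sleeve's index dot showed about 1.3 rad for the first turn, slightly less than I drove the gripper. That puts the sleeve at about 1.65–1.85 rad, past the 1.35 rad where the jaws touch.
    - The wrist-joint torque rose by about 0.5 N m during the last turn, which fits jaws clamping the shank.
- **Last checks:**
    - The wheel's tilt came out at about 0.02 rad (limit 0.08). I read that after the first turn. After the last turn the wheel was in the same place and looked upright in the scene camera.
    - The bullet and bud mandrels stood upright in the block, seen before the last turn.
    - The gripper was clear of everything at hand-in.
- **What disagreed:**
    - The wrist camera and the top camera differed by about 4–6 mm on positions. I also found the wrist camera reading 2–3 mm off sideways and corrected for it.
    - An automatic tilt check failed because it picked up the housing instead of the sleeve, so I used hand-read pixels.
- **Picture count:** I viewed 12 pictures, two over the budget of 10.

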